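# Load a stack-nest crate and stack its turned twin on top

### The job

Lift the empty grey crate out of the crate it is nested in and set it down upright on the cutting mat. Lay the screwdriver flat in the long middle compartment of the crate left standing on the bench, its handle in the wide bay and its blade in the narrow one towards the dipped front, then take the empty crate again and stack it on top turned end for end, so that it rests level on the four lugs instead of nesting. Set things down rather than drop them, and leave everything else where it is.

Things in the scene. Friction and masses are not known exactly. Their poses are not given: they have to be found in the camera images.
- lower_crate: Grey plastic stack-nest crate, 208 mm long (x), 120 wide (y), 65 high, on the bench at right; origin: centre of its underside. Front end (-x) has a 60 mm wide dip in its rim. Rim: upright band 9 mm thick, from 39 to 65 mm up, outer faces at x = +-104, y = +-60. Below it 2 mm walls slope in to a 174 x 86 mm underside. 0.4 kg, loose, empty but for the other crate nested in it.
- upper_crate: Second crate, made the same as the lower one, same axes, 0.15 to 0.26 kg. At the start nested in it the same way round, 26 mm higher, rim band on rim band, so it lifts straight out. Pinch one long side of its 9 mm band from above, one finger inside and one outside, near x = +15 mm (columns inside at x = -34 and 70), tips no more than 24 mm below the rim top while nested.
- upper_front (a point): Middle of the front (dipped) end of the upper crate: 104 mm from its centre towards its -x, 46 mm up.
- lower_lugs (a point): On the lower crate's centre line, 57 mm above its underside, level with its four lugs: flat column tops 8 mm below the rim, 16 mm long, reaching 26 mm in from the outer faces, at x = -34 and 70 on both long sides. The other crate's underside centre comes to rest here when its front is over this one's rear, with about 3 mm play sideways and 7 lengthways; not turned, it would nest.
- compartment (a point): Centre of the lower crate's floor, 3 mm above its underside: here the screwdriver's origin belongs. Ribs 9 mm high bound the middle compartment along y = 0: for the handle a wide bay, x = -30 to 85 mm, 30 mm across; in front of it a narrow bay to x = -86, 14 mm across, for the blade.
- screwdriver: Screwdriver lying flat on the bench at left, 160 mm long along its own y; origin under mid-length. Handle (+y) from y = -25 to 80 mm, 20 to 26 wide, 26 high, does not roll; thin blade at -y. 0.07 to 0.12 kg. In the crate its y lies along the crate's x. Grip the handle near y = 25 (between the crate's columns), tips 10 mm or more above its underside, and the fingers clear the ribs.
- screwdriver_tip (a point): Tip of the screwdriver's blade: 80 mm from its origin along its -y, 13 mm up.
- mat_spot (a point): Clear spot on top of the green cutting mat (z = 0.003), 45 mm nearer and 35 mm further right than its middle: a crate centred here with its length across (along world y) stands wholly on it. The mat is fixed, 210 mm (x) by 300 mm (y), turned about 8 degrees clockwise. A lamp head hangs over the mat's far left part, x > 0.60, y -0.13 to 0.03, 0.47 m up: keep the arm low there.
- wax_tin: Round flat tin with a lid, 69 mm across, 26 mm high; origin under its centre. Bystander.
- steel_beaker: Open steel beaker, 50 mm across, 77 mm high; origin under its centre. Bystander.
- spring_clamp: Small spring clamp lying flat, 47 x 100 x 16 mm, origin under its centre. Bystander, in front of the mat.
- wood_leg: Short turned wooden leg lying on its round side, 32 mm thick, 50 mm long; origin under its centre. Bystander, between the clamp and the crates.

How it is judged:
By the outcome, as a careful person would: the job done as asked, in the order asked, and still so for the second after the job is handed in, with the robot touching nothing.
It also fails if it takes over 72 s, if anything falls off the work surface, if the arm or the gripper's body presses on something with over 40 N, if the wrist force passes 120 N, or if a joint passes its speed limit or range.

### The arm

A 6-joint arm with a two-finger parallel gripper is mounted at the origin on a cart in front of the work surface, level with it; the furniture and walls round the work are solid. World frame = base frame: x ahead of the robot, y to its left, z up, the work surface at z = 0. Lengths are in m, angles in rad, forces in N, time in s.
With the tool pointing down it reaches from about 0.275 to 0.85 m from the base axis. Payload 19 kg.
Tool frame: the origin (TCP) lies at the very end of the fingers, on their centre line; the grasp point (between the pads) lies 19 mm behind it (tcp_to_grasp is the distance from the TCP to the grasp point, in m); z points along the fingers, y is the line along which they close (so a half turn about z gives the same grasp; the last joint's range is limited). The gripper opens to 85 mm and grips with 20 to 120 N. Pads are 22 mm wide; open, the fingers measure 114 mm over their backs; the gripper's body (76 mm by 85 mm) begins 54 mm behind the grasp point. The pads swing forward as they close: fully open they stand 13 mm farther back than shut.
Start: joints at [1.162, 0.15, 1.437, -0, 1.554, -0.134], TCP at [0.156, 0.553, 0.231] pointing down, gripper open.
Joint ranges: [-2.8, 2.8], [-0.68, 2.1], [0.12, 2.68], [-1.39, 4.53], [0.16, 2.79], [-2.81, 2.81]. Speed limits (rad/s): [1.89, 1.89, 2.22, 3.01, 3.01, 3.01].

### API

Orientations are given as [roll, pitch, yaw] about the fixed x, y, z axes, in that order (R = Rz(yaw) Ry(pitch) Rx(roll)).
In Python, from plant import * gives the robot as it stands. The module is installed in compiled form; this text tells all that it offers.
- The arm moves only by the tool creep_tool, called after "Emit:" in YAML: its name, and indented under it one key for each argument. Schema: {"type":"object","properties":{"offsets":{"type":"array","items":{"type":"array","items":{"type":"array","items":{"type":"number"},"minItems":5,"maxItems":5},"minItems":1,"maxItems":20},"minItems":1,"maxItems":1},"clamp_n":{"type":"number"},"only":{"type":"string"},"quiet":{"type":"boolean"},"lines":{"type":"string"}},"required":["offsets"],"additionalProperties":false}. offsets is a list that holds a single list of rows (three levels of brackets), with 1 to 20 rows, each of 5 numbers: dx, dy, dz in m, then a turn about the tool's z in rad, then the finger opening in m; each row shifts and turns the commanded pose from where the row before left it, along the tool's axes as they then stand; what a row does not reach is not made up. A row lasts 1/10 s, in which the tool goes at most 0.05 m and 0.15 rad, less where a joint would pass 70% of its speed; a pose out of reach is approached as far as the arm can. The fingers move at their own pace and stop on an object; clamp_n is the grip in N (left out, the last holds). Time passes only in rows, so rows that do not move let the fingers close. The tool returns the time, the measured TCP pose, the force, the opening and the grip force at its end. only (a regular expression) keeps the lines of the reply that match it, lines (a string "A,B") keeps lines A to B, and quiet returns only ok. Input that does not fit is refused with a message, and nothing moves.
- read_state(): the state, without advancing time (a new reading comes with each control period).
- camera(name): name is "side" or "top" or "wrist"; returns the picture (480x640x3 uint8, red, green, blue); there is no depth.
- camera_info(name): a dict with "fx", "fy", "cx", "cy" (pixels), "R" (3x3) and "t" (3): a world point X has camera coordinates R X + t. Camera axes: x right, y down, z forward; pixel columns grow to the right and rows downward; lengths in m; the calibration is good to about 2 mm. A picture is of the moment at which its call begins: read the wrist's pose just before it. camera_info takes no time and is no camera call; for the wrist camera it gives the pose at the moment of the call.
- job_done(): hands the job in; it is judged then, once.
Trained networks look in the newest picture that a camera, given by its name, has taken for a name from the list of things; names that differ only in an ending like _2 or _b are one class to them, and where a whole thing is asked for, a point or a joint stands for the part that bears it (a point fixed in the world has none). Each returns a list of dicts, best first, with "score" (0 to 1); they miss things now and then, are a little off and sometimes report something else, mostly with a low value. They report only what shows in the picture. A call takes as long as a camera call.
- recognise(camera, name): "bbox" ([left, top, width, height] in pixels, round what is visible of it).
- regions_of(camera, name): "pixels" (480x640 bool, what is visible of it) and "bbox" ([left, top, width, height] in pixels, round what is visible of it).
- pinpoint(camera, name): "location" ([column, row] in pixels: a listed point, or the origin of a listed thing).
The state is a dict: "time_s": time; "qpos": joint angles; "qvel": joint speeds; "joint_efforts": joint torques, N m; "position": TCP position; "ee_rot": TCP orientation; "contact_force": force on the tool from outside, world axes, zero at the start; "ft_torque": the same for the moment, N m; "opening": finger opening in m; "finger_force": force on a finger pad.
Only numpy, scipy, OpenCV 4.12 (cv2) and the standard library are available. Lean on these libraries where they do the work, as an engineer would, in place of code of your own. Each camera call takes 0.05 s, during which the arm holds its last target. There are 200 camera calls.

## Working session

There is one attempt and no reset: what is moved stays moved. The work goes in short steps, Python scripts to look and compute and a tool call to move; the robot and the scene stay as the last step left them, time stands still between calls to the robot, and variables do not carry over. Pictures are saved under pics/ and viewed, at most 10 in all, crops included, and the job is handed in when it is done.

```bash
mkdir -p pics
```

Create h.py:
```python
from plant import *
import numpy as np, cv2
def ray(info,px):
    R=np.array(info["R"]);t=np.array(info["t"])
    d=R.T@np.array([(px[0]-info["cx"])/info["fx"],(px[1]-info["cy"])/info["fy"],1]);return -R.T@t,d/np.linalg.norm(d)
def atz(info,px,z):
    o,d=ray(info,px);return o+d*(z-o[2])/d[2]
def proj(info,X):
    c=np.array(info["R"])@np.array(X)+np.array(info["t"]);return [info["fx"]*c[0]/c[2]+info["cx"],info["fy"]*c[1]/c[2]+info["cy"]]
def tri(rays):
    A=np.zeros((3,3));b=np.zeros(3)
    for o,d in rays:
        P=np.eye(3)-np.outer(d,d);A+=P;b+=P@o
    X=np.linalg.solve(A,b);return X,[round(float(np.linalg.norm((np.eye(3)-np.outer(d,d))@(X-o)))*1000,1) for o,d in rays]
def save(n,img): cv2.imwrite("pics/"+n+".png",img[:,:,::-1])
```

Run:
```python
from h import *
np.set_printoptions(precision=4,suppress=True)
s=read_state();print(s["time_s"],s["position"],s["ee_rot"],s["contact_force"])
ims=[]
P={}
for c in ["side","top"]:
    im=camera(c);ims.append(im);i=camera_info(c);print(c,ray(i,(320,240)))
    for n in ["upper_crate","lower_crate","upper_front","lower_lugs","screwdriver","screwdriver_tip","mat_spot","wood_leg","spring_clamp","steel_beaker","wax_tin"]:
        r=pinpoint(c,n)[:2]
        print(c,n,[(np.round(a["location"],1),round(a["score"],2),atz(i,a["location"],0)[:2]) for a in r])
        if r:P.setdefault(n,[]).append(ray(i,r[0]["location"]))
for n,v in P.items():
    if len(v)>1: print(n,*tri(v))
save("side0",ims[0]);save("top0",ims[1]);print(read_state()["time_s"])
```

```text
0.0 [0.156  0.5532 0.2307] [-3.1404 -0.0001  2.8667] [ 0.0534 -0.1505 -0.0486]
side (array([-0.0298, -0.2511,  0.832 ]), array([ 0.6085,  0.1513, -0.779 ]))
side upper_crate [(array([454.8, 284.8]), 0.8, array([ 0.5731, -0.3996]))]
side lower_crate []
side upper_front [(array([443.7, 308.6]), 0.9, array([ 0.5079, -0.3817])), (array([245.9, 216.4]), 0.69, array([0.6459, 0.1007]))]
side lower_lugs [(array([187.4, 234.7]), 0.72, array([0.558 , 0.2127]))]
side screwdriver [(array([214.3, 249.2]), 0.6, array([0.5339, 0.1359]))]
side screwdriver_tip [(array([186.6, 234.2]), 0.7, array([0.559 , 0.2152]))]
side mat_spot [(array([347.3, 275.6]), 0.71, array([ 0.5387, -0.1715]))]
side wood_leg [(array([383. , 326.8]), 0.72, array([ 0.435 , -0.2672])), (array([322. , 320.7]), 0.72, array([ 0.4177, -0.1453]))]
side spring_clamp [(array([322.5, 319.6]), 0.83, array([ 0.4204, -0.1456])), (array([445.5, 313.4]), 0.37, array([ 0.4974, -0.3863]))]
side steel_beaker [(array([199.7, 203.9]), 0.73, array([0.6562, 0.2244]))]
side wax_tin [(array([244.3, 215.8]), 0.8, array([0.6467, 0.1051]))]
top (array(
[... 664 characters left out ...]
[390.8, 292.4]), 0.52, array([ 0.4295, -0.2652]))]
top spring_clamp [(array([339.5, 295.5]), 0.92, array([ 0.4244, -0.1443]))]
top steel_beaker [(array([184.3, 198.5]), 0.6, array([0.6621, 0.2239]))]
top wax_tin [(array([236.3, 206.7]), 0.67, array([0.64  , 0.0989]))]
upper_crate [ 0.5635 -0.3981  0.0136] [0.9, 0.9]
upper_front [ 0.4498 -0.3732  0.0932] [6.1, 6.1]
screwdriver [0.5344 0.13   0.0018] [5.3, 5.3]
screwdriver_tip [0.5509 0.2078 0.0117] [0.8, 0.8]
mat_spot [ 0.5444 -0.1691 -0.0091] [1.5, 1.5]
wood_leg [ 0.43   -0.2656  0.0081] [1.6, 1.6]
spring_clamp [ 0.4243 -0.1447 -0.0072] [0.0, 0.0]
steel_beaker [ 0.663   0.2275 -0.0079] [1.4, 1.4]
wax_tin [0.6373 0.0983 0.0122] [1.6, 1.6]
1.2
```

Run:
```python
import cv2,numpy as np
a=cv2.imread("pics/side0.png");b=cv2.imread("pics/top0.png")
cv2.imwrite("pics/c1.png",cv2.resize(b[140:340,140:500],(800,444),interpolation=cv2.INTER_CUBIC))
```

```text
(no output)
```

View pics/c1.png

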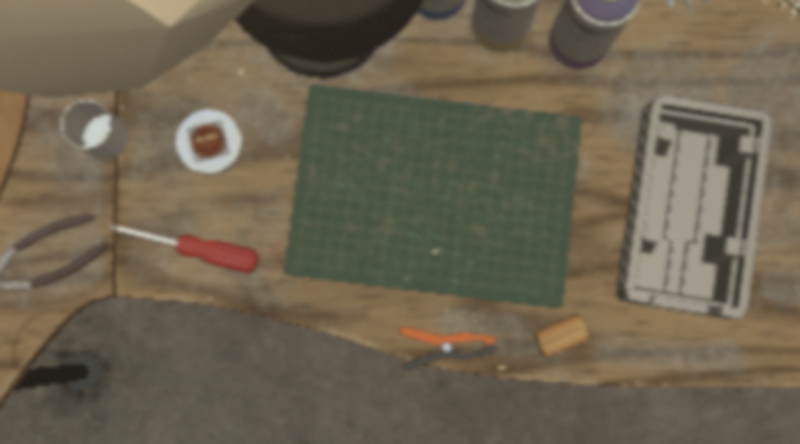

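View pics/side0.png

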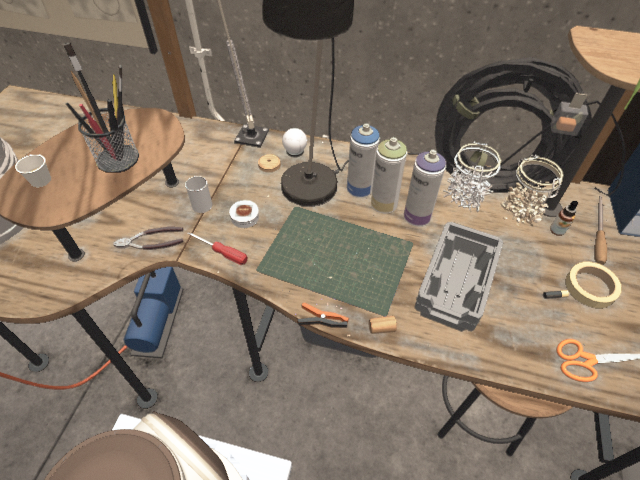

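The top crop shows the nested crates at about (700,205), turned some 8° clockwise, with their dipped end nearest the robot. The screwdriver is at (190,245) with its blade to the left, and the mat between them is clear. The side view agrees.

Run:
```python
from h import *
i=camera_info("wrist");s=read_state();o,d=ray(i,(320,240));print(s["position"],o,d,i["fx"],atz(i,(320,240),0),atz(i,(0,0),0),atz(i,(640,480),0))
```

```text
[0.15601748 0.55340061 0.23128882] [0.0785278  0.574194   0.37396613] [ 0.31499723 -0.0858649  -0.94520049] 394.5518402846656 [0.20315564 0.54022177 0.        ] [-0.07307194  0.34010104  0.        ] [0.61853193 0.84115265 0.        ]
```

Emit:
creep_tool:
  offsets:
    - [[-0.0388,-0.029,0,0,0.085],[-0.0388,-0.029,0,0,0.085],[-0.0388,-0.029,0,0,0.085],[-0.0388,-0.029,0,0,0.085],[-0.0388,-0.029,0,0,0.085],[-0.0388,-0.029,0,0,0.085],[-0.0388,-0.029,0,0,0.085],[-0.0388,-0.029,0,0,0.085],[-0.0388,-0.029,0,0,0.085],[-0.0388,-0.029,0,0,0.085],[-0.0388,-0.029,0,0,0.085]]
  clamp_n: 100

```text
time_s: 2.3
position: [0.4811, 0.1286, 0.2316]
ee_rot: [3.141, 0.001, 2.867]
contact_force: [0.6, 0.8, -0.4]
opening: 0.0848
finger_force: 0.0
```

Add to h.py:
```python
import json,os
def obs(names,cams=("wrist",),tag=None):
    f="obs.json";D=json.load(open(f)) if os.path.exists(f) else {}
    for c in cams:
        i=camera_info(c);im=camera(c)
        if tag: save(tag+c,im)
        for n in names:
            r=pinpoint(c,n)
            if r:
                o,d=ray(i,r[0]["location"]);D.setdefault(n,[]).append([o.tolist(),d.tolist(),r[0]["score"]])
                print(c,n,np.round(r[0]["location"],1),round(r[0]["score"],2))
    json.dump(D,open(f,"w"))
    for n in names:
        v=D.get(n,[])
        if len(v)>1: print(n,*tri([(np.array(a),np.array(b)) for a,b,_ in v]))
```

Run:
```python
from h import *
obs(["screwdriver","screwdriver_tip"],("top","wrist"),"a")
```

```text
top screwdriver [227.1 252.3] 0.71
wrist screwdriver [334.7 241.1] 0.85
wrist screwdriver_tip [417.5 244.9] 0.91
screwdriver [ 0.53417529  0.12544273 -0.01083755] [4.0, 4.0]
```

Emit:
creep_tool:
  offsets:
    - [[0.015,-0.045,0,0,0.085],[0.015,-0.045,0,0,0.085],[0.015,-0.045,0,0,0.085],[0.015,-0.045,0,0,0.085],[0.015,-0.045,0,0,0.085],[0.015,-0.045,0,0,0.085],[0.015,-0.045,0,0,0.085],[0.015,-0.045,0,0,0.085],[0.015,-0.045,0,0,0.085]]

```text
time_s: 3.5
position: [0.2494, -0.2101, 0.2318]
ee_rot: [-3.141, 0.001, 2.869]
contact_force: [1.2, 0.1, -0.0]
opening: 0.0846
finger_force: 0.0
```

Run:
```python
from h import *
obs(["upper_crate","upper_front"],("top","side","wrist"),"b");print(read_state()["position"])
```

```text
top upper_crate [451.1 233.3] 0.95
top upper_front [447.2 281.7] 0.86
side upper_crate [453.9 284.7] 0.64
upper_crate [ 0.56399229 -0.40214661  0.01586771] [7.3, 7.3]
[ 0.25103796 -0.20895998  0.23142121]
```

View pics/bwrist.png

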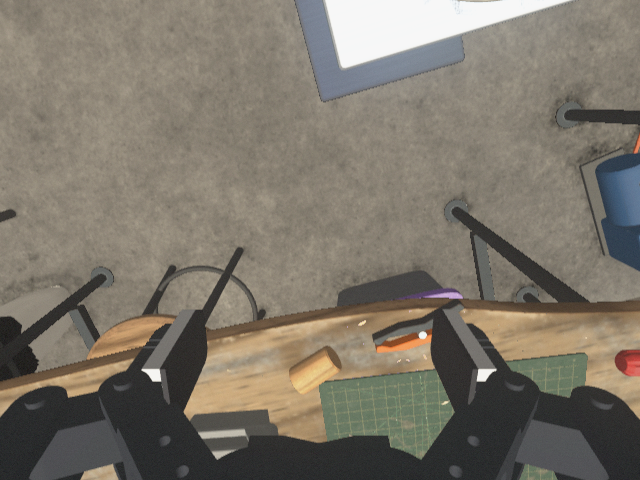

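The wrist picture shows the arm stopped short of the crates: the wood leg is at (315,370), the clamp at (420,335) and the crates run off the bottom at (235,440). I'll move on over them.

Emit:
creep_tool:
  offsets:
    - [[-0.0445,-0.01,0,-0.0148,0.085],[-0.0445,-0.01,0,-0.0148,0.085],[-0.0445,-0.01,0,-0.0148,0.085],[-0.0445,-0.01,0,-0.0148,0.085],[-0.0445,-0.01,0,-0.0148,0.085],[-0.0445,-0.01,0,-0.0148,0.085],[-0.0445,-0.01,0,-0.0148,0.085],[-0.0445,-0.01,0,-0.0148,0.085],[-0.0445,-0.01,0,-0.0148,0.085],[0,0,0,0,0.085]]

```text
time_s: 4.95
position: [0.6266, -0.3828, 0.2267]
ee_rot: [3.139, -0.004, 3.004]
contact_force: [-1.0, 0.2, -1.4]
opening: 0.0849
finger_force: 0.0
```

Run:
```python
from h import *
obs(["upper_crate","upper_front"],("wrist",),"c");i=camera_info("wrist");print(read_state()["position"],read_state()["ee_rot"])
r=regions_of("wrist","upper_crate");print([(a["score"],a["bbox"]) for a in r])
```

```text
wrist upper_crate [295.9 124.7] 0.85
upper_crate [ 0.56082336 -0.39839492  0.02241632] [9.7, 5.4, 4.5]
[ 0.62251744 -0.38204923  0.23066288] [ 3.14111554e+00 -1.09872401e-03  3.00176478e+00]
[(0.88, [192.7, 0.0, 198.4, 273.5])]
```

View pics/cwrist.png

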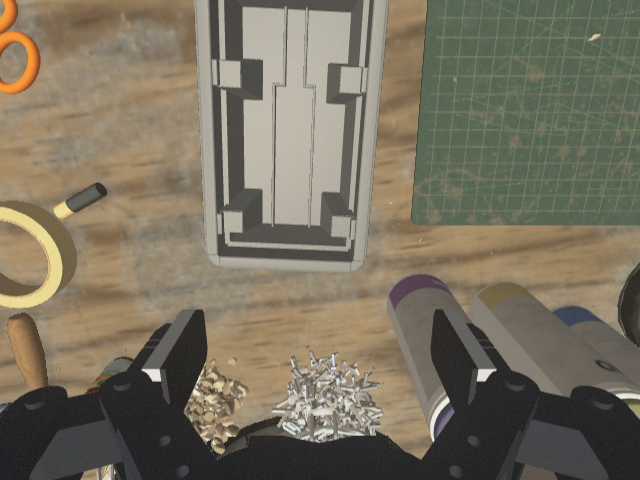

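The wrist picture shows the nested crates at column ~290, with the rear rim at row 265 and the front end cut off by the top edge. I'll back off so the whole crate shows and fit its outline.

Emit:
creep_tool:
  offsets:
    - [[0.03,-0.01,0,0,0.085],[0.03,-0.01,0,0,0.085],[0.02,0,0,0,0.085],[0,0,0,0,0.085]]

```text
time_s: 5.55
position: [0.5374, -0.3914, 0.2336]
ee_rot: [-3.14, 0.002, 2.999]
contact_force: [-0.5, 0.3, 0.2]
opening: 0.0847
finger_force: 0.0
```

Add to h.py:
```python
from scipy.optimize import minimize
def Rz(a): return np.array([[np.cos(a),-np.sin(a),0],[np.sin(a),np.cos(a),0],[0,0,1]])
def crate_pts(h0,h1): # band from h0 to h1 (rounded a bit), underside at 0
    P=[]
    for z in (h0,h1):
        for sx in(-1,1):
            for sy in(-1,1): P+=[[sx*104,sy*52,z*1e3],[sx*96,sy*60,z*1e3],[sx*101.7,sy*57.7,z*1e3]]
    for sx in(-1,1):
        for sy in(-1,1): P.append([sx*87,sy*43,0])
    return np.array(P)/1e3
def fit(masks,pts,p0,freez=False):
    """masks: list of (info,mask). silhouettes fitted: x,y,yaw(,z)"""
    def hull(i,p):
        X=pts@Rz(p[2]).T+[p[0],p[1],p[3] if freez else 0]
        uv=np.array([proj(i,x) for x in X],np.float32);return cv2.convexHull(uv)
    def cost(q):
        p=np.array(q)*S+p0;c=0
        for i,m in masks:
            im=np.zeros((480,640),np.uint8);cv2.fillConvexPoly(im,np.round(hull(i,p)*16).astype(np.int32),1,shift=4)
            c+=1-(im&m).sum()/max(1,(im|m).sum())
        return c
    S=np.array([.01,.01,.05]+([.01] if freez else []));p0=np.array(p0,float)
    n=len(S);best=None
    r=minimize(cost,np.zeros(n),method="Nelder-Mead",options=dict(initial_simplex=np.vstack([np.zeros(n),np.eye(n)]),xatol=.01,fatol=1e-4,maxiter=300))
    return r.x*S+p0,r.fun
def hmask(c,name):
    i=camera_info(c);camera(c);r=regions_of(c,name)
    if not r: print("none",c,name);return None
    m=np.zeros((480,640),np.uint8);p=np.argwhere(r[0]["pixels"])[:,::-1].astype(np.int32)
    cv2.fillConvexPoly(m,cv2.convexHull(p),1);print(c,name,round(r[0]["score"],2),np.round(r[0]["bbox"]))
    return i,m
```

Run:
```python
from h import *
print(read_state()["position"],read_state()["ee_rot"])
W=hmask("wrist","upper_crate");save("dwrist",camera("wrist"));T=hmask("top","upper_crate");Sd=hmask("side","upper_crate")
pts=crate_pts(.039,.091)
for M in ([W],[W,T],[W,T,Sd]):
    print(fit(M,pts,[.562,-.4,-.14]),fit(M,pts,[.562,-.4,-.14,0],True))
```

```text
[ 0.53744247 -0.39140157  0.23357417] [-3.13997118e+00  1.64508650e-03  2.99866562e+00]
wrist upper_crate 0.92 [238.  96. 177. 266.]
top upper_crate 0.86 [419. 185.  67.  99.]
side upper_crate 0.8 [418. 222.  84. 103.]
(array([ 0.55917289, -0.39547498, -0.18171076]), np.float64(0.014087893066641044)) (array([ 0.5590698 , -0.39535462, -0.18326154,  0.00170154]), np.float64(0.011064543168482821))
(array([ 0.55953139, -0.39530148, -0.17774144]), np.float64(0.17202499457925136)) (array([ 0.55937388, -0.39551832, -0.18619568,  0.00109357]), np.float64(0.16907552608728738))
(array([ 0.56014192, -0.39499738, -0.17890083]), np.float64(0.27940788718041776)) (array([ 0.56256545, -0.39544885, -0.17629735,  0.0020806 ]), np.float64(0.3026055923893326))
```

Emit:
creep_tool:
  offsets:
    - [[0,0,0,0.039,0.045],[-0.0186,-0.0278,0.03,0,0.04],[-0.0185,-0.0278,0.03,0,0.04],[0,0,0.03,0,0.04],[0,0,0,0,0.04],[0,0,0,0,0.04]]

```text
time_s: 6.5
position: [0.5667, -0.453, 0.1419]
ee_rot: [3.141, -0.001, 2.961]
contact_force: [0.8, 0.4, 0.8]
opening: 0.0399
finger_force: 0.0
```

Add to h.py:
```python
def need(x,y,z,yaw):
    s=read_state();p=np.array(s["position"]);w=s["ee_rot"][2];d=np.array([x,y,z])-p
    t=(w-yaw+np.pi)%(2*np.pi)-np.pi
    def ax(w): return [round(float(v),4) for v in (d[0]*np.cos(w)+d[1]*np.sin(w), d[0]*np.sin(w)-d[1]*np.cos(w), -d[2])]
    print("t",s["time_s"],"pos",np.round(p,4),"yaw",round(w,4),"need(axes now)",ax(w),"(axes after turn)",ax(yaw),"turn",round(float(t),4))
```

Run:
```python
from h import *
need(.5638,-.4528,.071,2.96)
save("ewrist",camera("wrist"))
```

```text
t 6.5 pos [ 0.5667 -0.453   0.1419] yaw 2.9614 need(axes now) [0.0028, -0.0003, 0.0709] (axes after turn) [0.0028, -0.0003, 0.0709] turn 0.0014
```

View pics/ewrist.png

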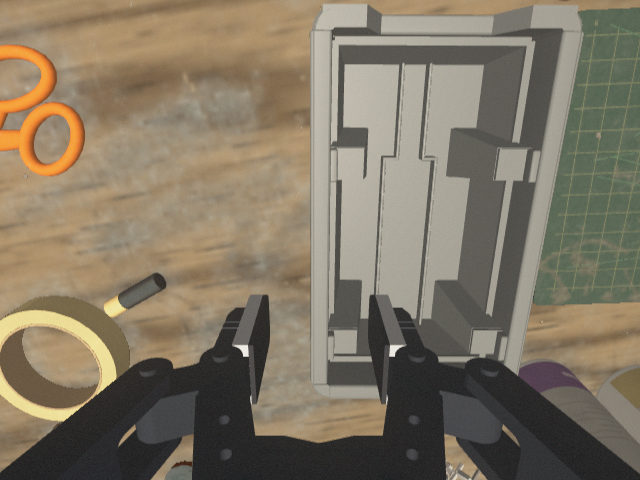

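The picture shows the fingers (inner faces at columns 265 and 375) straddling the right-hand long band, at column ~322, and square to it. I'll descend, grip and lift.

Emit:
creep_tool:
  offsets:
    - [[0.0028,0,0.03,0,0.04],[0,0,0.025,0,0.04],[0,0,0.0155,0,0.04],[0,0,0,0,0.04],[0,0,0,0,0],[0,0,0,0,0],[0,0,0,0,0],[0,0,0,0,0]]
  clamp_n: 100

```text
time_s: 7.35
position: [0.5644, -0.4534, 0.0732]
ee_rot: [-3.14, 0.003, 2.961]
contact_force: [-1.1, 1.3, 6.8]
opening: 0.0064
finger_force: 98.8
```

Emit:
creep_tool:
  offsets:
    - [[0,0,-0.005,0,0],[0,0,-0.015,0,0],[0,0,-0.03,0,0],[0,0,-0.03,0,0],[0,0,-0.02,0,0],[0,0,0,0,0]]

```text
time_s: 7.95
position: [0.5646, -0.4537, 0.1759]
ee_rot: [-3.138, 0.005, 2.961]
contact_force: [0.3, -0.5, -1.9]
opening: 0.0069
finger_force: 98.1
```

Run:
```python
from h import *
W=hmask("wrist","upper_crate");save("fwrist",W and camera("wrist"));s=camera("side");
c=np.hstack([cv2.resize(camera("wrist"),(400,300)),cv2.resize(s[140:380,300:620],(400,300))]);save("f",c)
M=[];pp=[]
for c in("top","side"):
    i=camera_info(c);camera(c);r=pinpoint(c,"mat_spot")
    if r: print(c,atz(i,r[0]["location"],.003)); pp.append(ray(i,r[0]["location"]))
i=camera_info("top");camera("top");m=cv2.cvtColor(camera("top"),cv2.COLOR_RGB2HSV);k=((m[:,:,0]>55)&(m[:,:,0]<95)&(m[:,:,1]>60)).astype(np.uint8)
k=cv2.morphologyEx(k,cv2.MORPH_OPEN,np.ones((3,3)));n,l,st,ce=cv2.connectedComponentsWithStats(k);j=1+np.argmax(st[1:,4])
b=cv2.boxPoints(cv2.minAreaRect(np.argwhere(l==j)[:,::-1].astype(np.int32)));print([atz(i,p,.003)[:2] for p in b])
```

```text
wrist upper_crate 0.76 [299.   0. 341. 459.]
top [ 0.53791989 -0.16847981  0.003     ]
side [ 0.53897675 -0.17034544  0.003     ]Traceback (most recent call last):
  File "<stdin>", line 9, in <module>
    return _wrapfunc(a, 'argmax', axis=axis, out=out, **kwds)
    return bound(*args, **kwds)
ValueError: attempt to get argmax of an empty sequence
```

View pics/f.png

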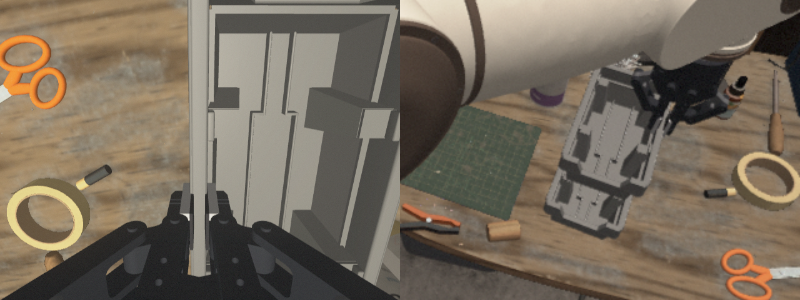

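The picture shows the upper crate hanging level from the right-hand band, clear of the lower crate, which has not moved. Next I'll carry it round to the mat with a quarter turn.

Emit:
creep_tool:
  offsets:
    - [[0.029,-0.0054,0,0,0],[0.03,-0.0054,0,0,0],[0.0049,0.0265,0,0.139,0],[0.0085,0.0256,0,0.139,0],[0.012,0.0242,0,0.139,0],[0.0152,0.0223,0,0.139,0],[0.0181,0.02,0,0.139,0],[0.0207,0.0173,0,0.139,0],[0.0229,0.0143,0,0.139,0],[0.0247,0.0109,0,0.139,0],[0.026,0.0074,0,0.139,0],[0.0267,0.0037,0,0.139,0],[0,0,0,0,0],[0,0,0,0,0]]

```text
time_s: 9.9
position: [0.5037, -0.1827, 0.1711]
ee_rot: [3.141, 0.0, 1.574]
contact_force: [0.1, 0.1, -1.1]
opening: 0.0064
finger_force: 98.1
```

Run:
```python
from h import *
need(.484,-.185,.06,1.572)
W=hmask("wrist","upper_crate");M=hmask("side","upper_crate");T=hmask("top","upper_crate")
c=np.hstack([cv2.resize(camera("wrist"),(400,300)),cv2.resize(camera("side")[140:380,200:520],(400,300))]);save("g",c)
i=camera_info("top");k=regions_of("top","mat_spot");print([(a["score"],a["bbox"]) for a in k])
```

```text
t 9.9 pos [ 0.5037 -0.1827  0.1711] yaw 1.5736 need(axes now) [-0.0022, -0.0197, 0.1111] (axes after turn) [-0.0022, -0.0197, 0.1111] turn 0.0016
wrist upper_crate 0.57 [299.   0. 341. 454.]
side upper_crate 0.91 [292. 187. 120.  72.]
top upper_crate 0.69 [301. 198. 107.  62.]Traceback (most recent call last):
  File "<stdin>", line 5, in <module>
ValueError: it knows: compartment, lower_crate, lower_lugs, screwdriver, screwdriver_tip, spring_clamp, steel_beaker, upper_crate, upper_front, wax_tin, wood_leg
```

View pics/g.png

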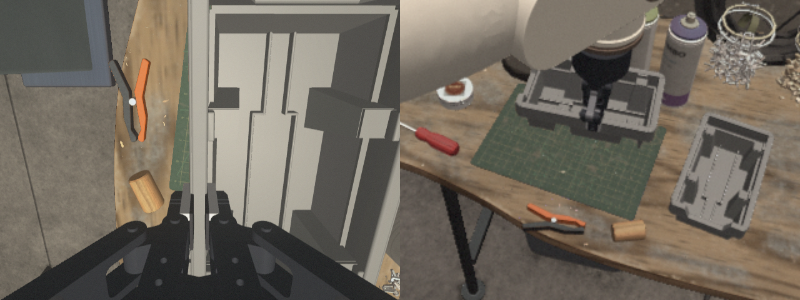

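The picture shows the crate level over the mat, the clamp and wood leg untouched, and the lower crate empty and in place at right. I'll lower it.

Emit:
creep_tool:
  offsets:
    - [[-0.002,-0.0197,0.02,0,0],[0,0,0.035,0,0],[0,0,0.03,0,0],[0,0,0.02,0,0],[0,0,0.008,0,0],[0,0,0.004,0,0],[0,0,0,0,0]]

```text
time_s: 11.0
position: [0.4841, -0.1852, 0.0543]
ee_rot: [3.141, 0.0, 1.571]
contact_force: [0.8, -0.4, -0.7]
opening: 0.0067
finger_force: 98.2
```

Run:
```python
from h import *
s=read_state();print(s["position"],s["contact_force"])
```

```text
[ 0.48413236 -0.18522226  0.05426807] [ 0.80698135 -0.40662378 -0.69265907]
```

Emit:
creep_tool:
  offsets:
    - [[0,0,0.002,0,0],[0,0,0.0015,0,0],[0,0,0,0,0],[0,0,0,0,0]]

```text
time_s: 11.4
position: [0.484, -0.1851, 0.0506]
ee_rot: [3.141, 0.0, 1.571]
contact_force: [-0.5, 0.0, -2.1]
opening: 0.0066
finger_force: 98.3
```

Emit:
creep_tool:
  offsets:
    - [[0,0,0.0012,0,0],[0,0,0.001,0,0],[0,0,0,0,0]]

```text
time_s: 11.7
position: [0.4841, -0.1851, 0.0498]
ee_rot: [3.141, 0.001, 1.571]
contact_force: [-11.5, 5.6, 25.8]
opening: 0.0064
finger_force: 102.2
```

Emit:
creep_tool:
  offsets:
    - [[0,0,-0.001,0,0],[0,0,0,0,0.03],[0,0,0,0,0.03],[0,0,0,0,0.03],[0,0,-0.03,0,0.03],[0,0,-0.05,0,0.05],[0,0,-0.05,0,0.05],[0.04,0,-0.01,0.05,0.05],[0.05,0,0,0.05,0.05],[0.05,0.01,0,0.05,0.05],[0.05,0.02,0,0.05,0.05],[0.04,0.016,0,0,0.05],[0,0,0,0,0.05]]

```text
time_s: 13.0
position: [0.5514, 0.0358, 0.1886]
ee_rot: [-3.141, -0.001, 1.375]
contact_force: [0.4, 0.1, -0.2]
opening: 0.0503
finger_force: 0.0
```

Run:
```python
from h import *
os.remove("obs.json")
obs(["screwdriver","screwdriver_tip"],("wrist","side","top"),"k");print(read_state()["position"],read_state()["ee_rot"])
```

```text
wrist screwdriver [276.3  91.5] 0.63
side screwdriver [217.6 249.4] 0.87
side screwdriver_tip [188.1 235.7] 0.88
top screwdriver [224.2 250.1] 0.55
screwdriver [ 0.53633066  0.12888986 -0.0018624 ] [0.8, 0.4, 1.2]
[0.54976446 0.03112089 0.18932237] [3.14128308e+00 9.14378114e-05 1.36977289e+00]
```

Emit:
creep_tool:
  offsets:
    - [[0.03,-0.03,0,0,0.05],[0.03,-0.03,0,0,0.05],[0,0,0,0,0.05]]

```text
time_s: 13.75
position: [0.5009, 0.1051, 0.1896]
ee_rot: [-3.142, -0.001, 1.373]
contact_force: [1.1, -0.7, -0.3]
opening: 0.0501
finger_force: 0.0
```

Run:
```python
from h import *
obs(["screwdriver","screwdriver_tip"],("wrist",),"l");print(read_state()["position"])
i=camera_info("wrist");r=regions_of("wrist","screwdriver")
r and print(r[0]["score"],r[0]["bbox"])
im=camera("wrist");h=cv2.cvtColor(im,cv2.COLOR_RGB2HSV);k=(((h[:,:,0]<8)|(h[:,:,0]>172))&(h[:,:,1]>150)&(h[:,:,2]>60)).astype(np.uint8)
n,l,st,ce=cv2.connectedComponentsWithStats(k);j=1+np.argmax(st[1:,4]);rc=cv2.minAreaRect(np.argwhere(l==j)[:,::-1].astype(np.int32));print(rc)
b=cv2.boxPoints(rc);print([np.round(atz(i,p,.013)[:2],4) for p in b],atz(i,rc[0],.013))
```

```text
wrist screwdriver [353.4 164.2] 0.68
screwdriver [ 0.53654434  0.12936665 -0.00284809] [0.5, 0.6, 1.5, 0.8]
[0.50318388 0.10228174 0.18940138]
0.82 [329.2, 57.0, 39.1, 206.2]
((346.3382568359375, 209.10293579101562), (31.36886978149414, 100.77920532226562), 4.398705005645752)
[array([0.5016, 0.0542]), array([0.5242, 0.1377]), array([0.5484, 0.1309]), array([0.5279, 0.0466])] [0.52594939 0.09406086 0.013     ]
```

Run:
```python
from h import *
need(.530,.105,.013,1.345)
```

```text
t 14.0 pos [0.5034 0.1018 0.1891] yaw 1.37 need(axes now) [0.0084, 0.0254, 0.1761] (axes after turn) [0.009, 0.0252, 0.1761] turn 0.025
```

Emit:
creep_tool:
  offsets:
    - [[0,0,0,0.025,0.05],[0.009,0.025,0.04,0,0.05],[0,0,0.04,0,0.05],[0,0,0.03,0,0.05],[0,0,0.02,0,0.05],[0,0,0,0,0.05]]

```text
time_s: 14.6
position: [0.5281, 0.1052, 0.0563]
ee_rot: [-3.137, 0.001, 1.344]
contact_force: [-0.2, -0.8, 0.1]
opening: 0.0498
finger_force: 0.0
```

Run:
```python
from h import *
need(.530,.105,.013,1.345);save("m",camera("wrist"))
```

```text
t 14.6 pos [0.5281 0.1052 0.0563] yaw 1.3441 need(axes now) [0.0003, 0.0018, 0.0433] (axes after turn) [0.0003, 0.0018, 0.0433] turn -0.0009
```

View pics/m.png

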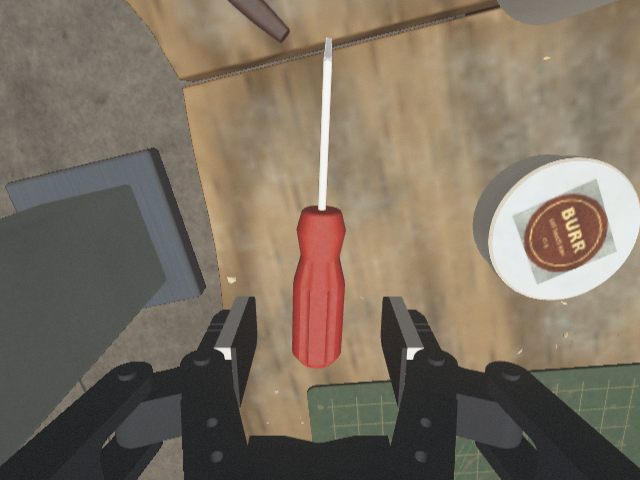

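The picture shows the screwdriver between the open fingers: tip at (328,42), handle end at (317,365), some 2° off the tool's axis. I'll work out its pose from this closer view.

Run:
```python
from h import *
i=camera_info("wrist")
t=atz(i,(328,42),.013)[:2];e=atz(i,(317,365),.013)[:2];d=(e-t)/np.linalg.norm(e-t)
print(t,e,np.linalg.norm(e-t),np.arctan2(*(-d)[::-1]));g=t+d*.105;print(g)
need(*g,.013,np.arctan2(*(-d)[::-1]))
```

```text
[0.55675564 0.20651428] [0.5150559  0.04681883] 0.16505000812196524 1.3153791015263616
[0.53022748 0.1049207 ]
t 14.65 pos [0.5291 0.1053 0.0584] yaw 1.3444 need(axes now) [-0.0001, 0.0012, 0.0454] (axes after turn) [-0.0001, 0.0012, 0.0454] turn 0.029
```

Emit:
creep_tool:
  offsets:
    - [[0,0.0012,0.02,0.029,0.05],[0,0,0.015,0,0.05],[0,0,0.009,0,0.05],[0,0,0,0,0.05],[0,0,0,0,0],[0,0,0,0,0],[0,0,0,0,0],[0,0,0,0,0]]
  clamp_n: 40

```text
time_s: 15.45
position: [0.5312, 0.1055, 0.0164]
ee_rot: [3.14, -0.0, 1.317]
contact_force: [-1.9, -0.3, 5.9]
opening: 0.0189
finger_force: 39.5
```

Emit:
creep_tool:
  offsets:
    - [[0,0,-0.02,0,0],[0,0,-0.05,0,0],[0,0,-0.05,0,0],[0,0,0,0,0]]

```text
time_s: 15.85
position: [0.5333, 0.1058, 0.1426]
ee_rot: [3.132, -0.003, 1.317]
contact_force: [0.6, 0.2, -1.3]
opening: 0.019
finger_force: 39.6
```

Run:
```python
from h import *
save("n",camera("wrist"))
W=hmask("top","lower_crate")
os.remove("obs.json");obs(["lower_lugs","compartment","lower_crate"],("top","side"))
```

```text
top lower_crate 0.71 [419. 184.  66.  99.]
top lower_lugs [449.5 236.2] 0.98
top compartment [445.3 238.4] 0.89
top lower_crate [446.6 233.8] 0.82
side lower_lugs [456.9 275.2] 0.64
side compartment [451.  286.1] 0.79
side lower_crate [453.8 291.3] 0.68
lower_lugs [ 0.5536642  -0.39207599  0.06101073] [1.0, 1.0]
compartment [ 0.55238255 -0.39082152  0.02257892] [2.7, 2.7]
lower_crate [ 0.56723107 -0.40423826 -0.01474482] [2.9, 2.9]
```

View pics/n.png

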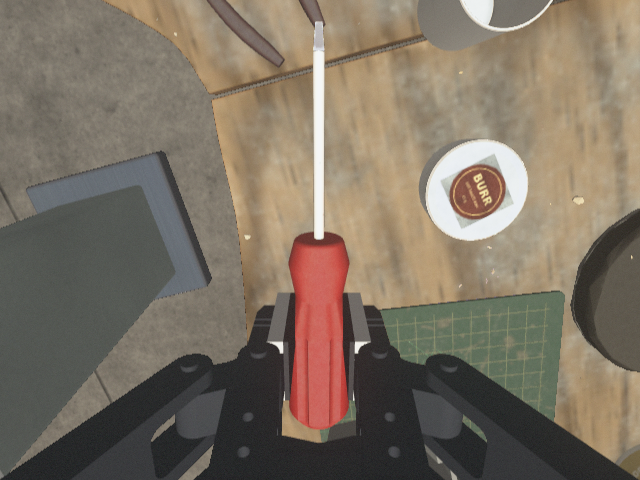

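The picture shows the screwdriver held square between the pads, handle end at (319,420), tip at (319,25). I'll carry it over the lower crate.

Emit:
creep_tool:
  offsets:
    - [[-0.0445,0.0115,-0.015,-0.149,0],[-0.0457,0.0048,-0.015,-0.149,0],[-0.046,-0.002,-0.015,-0.149,0],[-0.0452,-0.0088,-0.01,-0.149,0],[-0.0433,-0.0155,0,-0.149,0],[-0.0405,-0.0217,0,-0.149,0],[-0.0369,-0.0275,0,-0.149,0],[-0.0324,-0.0327,0,-0.149,0],[-0.0272,-0.0371,0,-0.149,0],[-0.0214,-0.0407,0,-0.149,0],[-0.0152,-0.0434,0,-0.149,0],[0,0,0,0,0],[0,0,0,0,0]]

```text
time_s: 17.7
position: [0.4976, -0.3606, 0.1837]
ee_rot: [3.141, -0.001, 2.827]
contact_force: [0.7, 0.9, -1.3]
opening: 0.0192
finger_force: 39.6
```

Run:
```python
from h import *
s=read_state();print(s["position"],s["ee_rot"])
W=hmask("wrist","lower_crate");save("o",camera("wrist"))
pts=crate_pts(.039,.065)
if W: print(fit([W],pts,[.56,-.395,-.18]),fit([W],pts,[.56,-.395,-.18,0],True))
i=camera_info("wrist");print([(n,r[0]["location"],r[0]["score"]) for n in("screwdriver_tip","lower_lugs","compartment") if (r:=pinpoint("wrist",n))])
```

```text
[ 0.49763292 -0.36055873  0.1836838 ] [ 3.14107056e+00 -9.51562661e-04  2.82692236e+00]
wrist lower_crate 0.82 [196. 165. 186. 264.]
(array([ 0.55910699, -0.39655063, -0.19125026]), np.float64(0.08884400617797317)) (array([ 5.59069228e-01, -3.96335234e-01, -1.90330039e-01,  5.10001054e-04]), np.float64(0.0888967971530249))
[('screwdriver_tip', [318.8, 20.3], 0.82), ('compartment', [300.6, 280.1], 0.95)]
```

View pics/o.png

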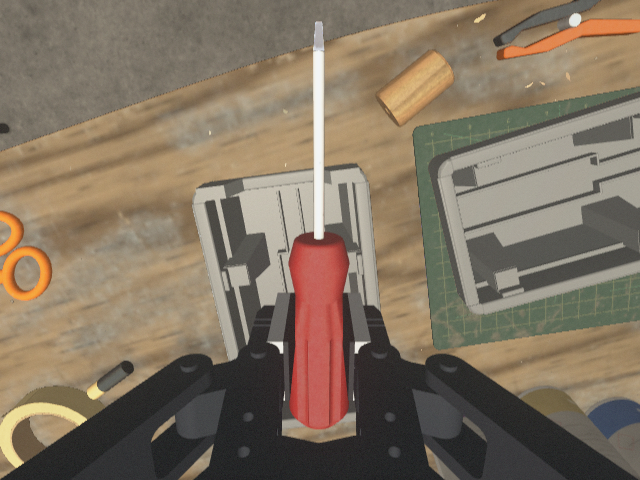

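The picture shows the held screwdriver with tip at (319,20), and the lower crate under it turned about 7° against the tool. The stood crate is wholly on the mat at right, and the leg and clamp are where they were.

Run:
```python
from h import *
i=camera_info("wrist");p=np.array(read_state()["position"]);w=read_state()["ee_rot"][2]
for z in(-.003,0,.003):
    t=atz(i,(319,21),p[2]+z);d=t-p;print(z,d[0]*np.cos(w)+d[1]*np.sin(w),d[0]*np.sin(w)-d[1]*np.cos(w))
print(atz(i,(300.6,280.1),.003))
a=-.184;g=np.array([.559,-.396])+.025*np.array([np.cos(a),np.sin(a)]);print(g);need(*g,.12,a+np.pi)
```

```text
-0.003 0.10627045011754017 -0.0010408940750420183
0 0.10573469435385147 -0.0010396947079487143
0.003 0.10519893859016273 -0.0010384953408554623
[ 0.55983267 -0.39698301  0.003     ]
[ 0.58357799 -0.40057409]
t 18.0 pos [ 0.4984 -0.359   0.1846] yaw 2.8304 need(axes now) [-0.0938, -0.0135, 0.0646] (axes after turn) [-0.0913, -0.0253, 0.0646] turn -0.1272
```

Emit:
creep_tool:
  offsets:
    - [[0,0,0,-0.1272,0],[-0.0303,-0.0085,0.02,0,0],[-0.031,-0.0085,0.02,0,0],[-0.03,-0.0083,0.023,0,0],[0,0,0,0,0],[0,0,0,0,0]]

```text
time_s: 18.6
position: [0.5833, -0.4008, 0.1205]
ee_rot: [3.141, -0.002, 2.958]
contact_force: [-0.5, -0.5, -0.8]
opening: 0.019
finger_force: 39.6
```

Run:
```python
from h import *
a=-.184;need(.5836,-.4006,.12,a+np.pi);i=camera_info("wrist");im=camera("wrist");save("p",im)
for x in(-.034,-.08): 
  for y in(-.007,.007): print(np.round(proj(i,np.r_[.559,-.396,.012]+Rz(a)@[x,y,0])))
print([(n,atz(i,r[0]["location"],.003),r[0]["score"]) for n in("compartment",) if (r:=pinpoint("wrist",n))])
cv2.imwrite("pics/p2.png",cv2.resize(im[0:400,160:480,::-1],(640,800))[:600])
```

```text
t 18.6 pos [ 0.5833 -0.4008  0.1205] yaw 2.9576 need(axes now) [-0.0002, 0.0002, 0.0005] (axes after turn) [-0.0002, 0.0002, 0.0005] turn 0.0
[310. 141.]
[332. 141.]
[309.  61.]
[333.  61.]
[('compartment', array([ 0.55963021, -0.39557574,  0.003     ]), 0.6)]
```

View pics/p.png

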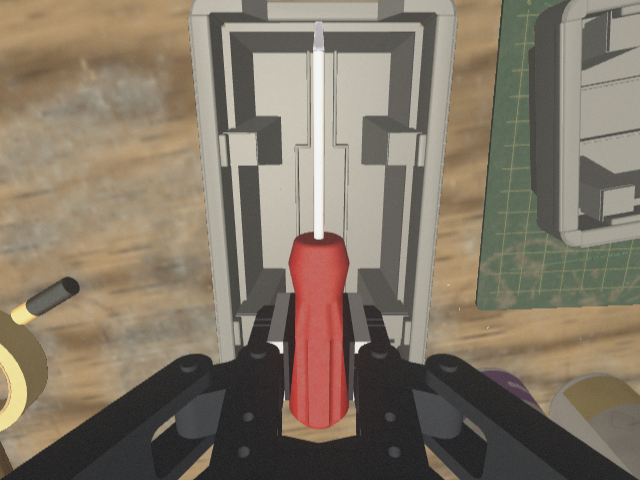

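The picture shows the blade at column 319 over the narrow bay, whose ribs are at columns 309 and 335, with the bay step at row 145. The centre is about 1.3 mm to the right, so I'll shift that much, descend part way and compare again.

Emit:
creep_tool:
  offsets:
    - [[0,0.0013,0.025,0,0],[0,0,0.03,0,0],[0,0,0.02,0,0],[0,0,0,0,0],[0,0,0,0,0]]

```text
time_s: 19.2
position: [0.5835, -0.4004, 0.0483]
ee_rot: [-3.141, 0.002, 2.957]
contact_force: [0.2, 0.5, -0.3]
opening: 0.0193
finger_force: 39.6
```

Run:
```python
from h import *
a=-.184;need(.5836,-.4006,.019,a+np.pi);i=camera_info("wrist");im=camera("wrist")
cv2.imwrite("pics/q.png",cv2.resize(im[0:300,200:440,::-1],(480,600),interpolation=cv2.INTER_CUBIC))
```

```text
t 19.2 pos [ 0.5835 -0.4004  0.0483] yaw 2.9569 need(axes now) [-0.0001, -0.0002, 0.0293] (axes after turn) [-0.0001, -0.0002, 0.0293] turn -0.0007
```

View pics/q.png

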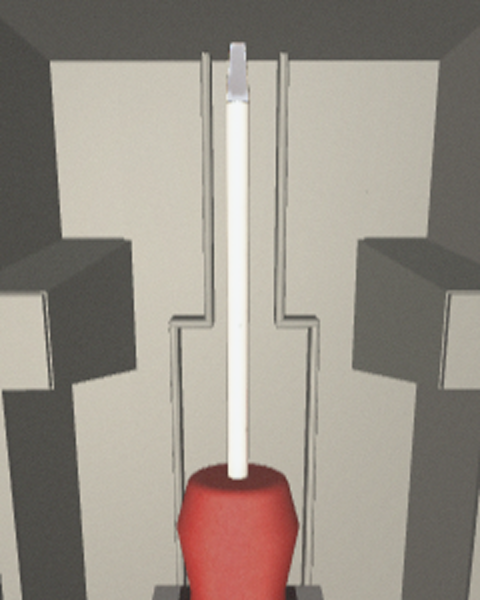

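The crop shows the blade at column 237, parallel to the ribs and about 1.5 mm left of the bay's middle at 245. I've now viewed more pictures than the 10 allowed, so I'll work from numbers alone from here. Shift right and lower.

Emit:
creep_tool:
  offsets:
    - [[0,0.0008,0,0,0],[0,0.0007,0,0,0],[0,0,0,0,0],[0,0,0,0,0]]

```text
time_s: 19.65
position: [0.5838, -0.3987, 0.0466]
ee_rot: [-3.141, 0.0, 2.957]
contact_force: [-0.4, 0.1, -1.1]
opening: 0.019
finger_force: 39.6
```

Run:
```python
from h import *
a=-.184;need(.5836,-.4006,.019,a+np.pi);i=camera_info("wrist");im=camera("wrist")
for r in (60,90,130): # column profile across the bay
    g=im[r-4:r+5,290:350].mean(axis=(0,2)).astype(int);print(r,list(g))
```

```text
t 19.65 pos [ 0.5838 -0.3987  0.0466] yaw 2.9571 need(axes now) [-0.0002, -0.0019, 0.0276] (axes after turn) [-0.0002, -0.0019, 0.0276] turn -0.0005
60 [np.int64(195), np.int64(194), np.int64(194), np.int64(194), np.int64(195), np.int64(195), np.int64(158), np.int64(161), np.int64(182), np.int64(169), np.int64(152), np.int64(83), np.int64(163), np.int64(193), np.int64(195), np.int64(194), np.int64(196), np.int64(195), np.int64(194), np.int64(194), np.int64(194), np.int64(194), np.int64(194), np.int64(222), np.int64(239), np.int64(242), np.int64(244), np.int64(245), np.int64(245), np.int64(245), np.int64(244), np.int64(241), np.int64(233), np.int64(213), np.int64(163), np.int64(193), np.int64(192), np.int64(192), np.int64(192), np.int64(192), np.int64(192), np.int64(192), np.int64(191), np.int64(192), np.int64(146), np.int64(116), np.int64(166), np.int64(187), np.int64(161), np.int64(147), np.int64(190), np.int64(190), np.int64(190), np.int6
[... 1204 characters left out ...]
int64(165), np.int64(195), np.int64(196), np.int64(197), np.int64(195), np.int64(196), np.int64(195), np.int64(195), np.int64(195), np.int64(195), np.int64(195), np.int64(236), np.int64(242), np.int64(244), np.int64(245), np.int64(245), np.int64(245), np.int64(243), np.int64(240), np.int64(231), np.int64(205), np.int64(159), np.int64(193), np.int64(193), np.int64(194), np.int64(193), np.int64(193), np.int64(192), np.int64(191), np.int64(192), np.int64(184), np.int64(97), np.int64(161), np.int64(186), np.int64(163), np.int64(134), np.int64(183), np.int64(191), np.int64(191), np.int64(191), np.int64(191), np.int64(190), np.int64(190), np.int64(189), np.int64(189), np.int64(189), np.int64(190)]
```

The blade is now centred between the ribs (318.3 against 318.3). Lower.

Emit:
creep_tool:
  offsets:
    - [[0,0,0.012,0,0],[0,0,0.008,0,0],[0,0,0.004,0,0],[0,0,0,0,0]]

```text
time_s: 20.1
position: [0.5833, -0.3984, 0.0211]
ee_rot: [3.141, -0.002, 2.957]
contact_force: [-0.5, 0.8, -0.5]
opening: 0.0192
finger_force: 39.6
```

Emit:
creep_tool:
  offsets:
    - [[0,0,0.0015,0,0],[0,0,0.001,0,0],[0,0,0,0,0]]

```text
time_s: 20.4
position: [0.5837, -0.3988, 0.0199]
ee_rot: [-3.141, 0.0, 2.957]
contact_force: [0.3, 0.1, -0.8]
opening: 0.0191
finger_force: 39.6
```

Emit:
creep_tool:
  offsets:
    - [[0,0,0.001,0,0],[0,0,0.001,0,0],[0,0,0,0,0]]

```text
time_s: 20.7
position: [0.5838, -0.3989, 0.0193]
ee_rot: [-3.141, 0.001, 2.957]
contact_force: [-4.6, 4.5, 13.0]
opening: 0.0189
finger_force: 41.3
```

Emit:
creep_tool:
  offsets:
    - [[0,0,-0.0005,0,0.032],[0,0,0,0,0.032],[0,0,0,0,0.032],[0,0,-0.02,0,0.032],[0,0,-0.04,0,0.032],[0,0,-0.05,0,0.04],[0,0,-0.05,0,0.04],[0.03,0,0,0,0.04],[0,0,0,0,0.04]]

```text
time_s: 21.6
position: [0.5528, -0.3933, 0.1805]
ee_rot: [-3.14, 0.002, 2.956]
contact_force: [-0.3, -0.4, -1.1]
opening: 0.0399
finger_force: 0.0
```

Run:
```python
from h import *
i=camera_info("wrist");print(read_state()["position"]);im=camera("wrist");save("r",im)
h=cv2.cvtColor(im,cv2.COLOR_RGB2HSV);k=(((h[:,:,0]<8)|(h[:,:,0]>172))&(h[:,:,1]>150)&(h[:,:,2]>60)).astype(np.uint8)
n,l,st,ce=cv2.connectedComponentsWithStats(k);j=1+np.argmax(st[1:,4]);rc=cv2.minAreaRect(np.argwhere(l==j)[:,::-1].astype(np.int32));print(rc,[np.round(atz(i,p,.016)[:2],4) for p in cv2.boxPoints(rc)])
for n,z in(("screwdriver",.003),("screwdriver_tip",.016),("compartment",.003),("lower_lugs",.057)):
    r=pinpoint("wrist",n)
    if r: 
        X=atz(i,r[0]["location"],z);print(n,r[0]["score"],X,(Rz(.184)@(X-[.559,-.396,0]))[:2])
W=hmask("wrist","lower_crate");print(fit([W],crate_pts(.039,.065),[.56,-.395,-.18]),fit([W],crate_pts(.039,.065),[.56,-.395,-.18,0],True))
```

```text
[ 0.55282464 -0.39333316  0.18051539]
((328.4452209472656, 262.4693603515625), (22.39987564086914, 95.85387420654297), 9.260221481323242) [array([ 0.6386, -0.4189]), array([ 0.5568, -0.3904]), array([ 0.563 , -0.3733]), array([ 0.6456, -0.4005])]
screwdriver 0.88 [ 0.55899592 -0.3972581   0.003     ] [ 0.00022617 -0.00123761]
screwdriver_tip 0.77 [ 0.4782151  -0.38182403  0.016     ] [-0.08201491 -0.00084401]
compartment 0.93 [ 0.55784542 -0.39917667  0.003     ] [-0.00055387 -0.0033343 ]
lower_lugs 0.63 [ 0.56145864 -0.3960094   0.057     ] [0.00241886 0.0004406 ]
wrist lower_crate 0.65 [217.  71. 202. 297.]
(array([ 0.5592682 , -0.39575783, -0.17921232]), np.float64(0.044104427297924964)) (array([ 0.55918796, -0.395782  , -0.18263196,  0.00146677]), np.float64(0.04236497331193312))
```

Emit:
creep_tool:
  offsets:
    - [[0,0.04,0,0,0.05],[0,0.04,0,0,0.05],[0,0,0,0,0.05],[0,0,0,0,0.05]]

```text
time_s: 22.35
position: [0.5694, -0.3139, 0.1783]
ee_rot: [-3.141, -0.0, 2.959]
contact_force: [0.4, -0.1, -0.1]
opening: 0.0499
finger_force: 0.0
```

Run:
```python
from h import *
C=[.559,-.396,0]
for c in("wrist","top","side"):
    i=camera_info(c);im=camera(c)
    h=cv2.cvtColor(im,cv2.COLOR_RGB2HSV);k=(((h[:,:,0]<8)|(h[:,:,0]>172))&(h[:,:,1]>150)&(h[:,:,2]>60)).astype(np.uint8)
    n,l,st,ce=cv2.connectedComponentsWithStats(k)
    for j in range(1,n):
        if st[j,4]<20: continue
        X=atz(i,ce[j],.018)
        if np.hypot(*(X-C)[:2])>.15: continue
        rc=cv2.minAreaRect(np.argwhere(l==j)[:,::-1].astype(np.int32))
        print(c,st[j],[np.round((Rz(.183)@(atz(i,p,.02)-C))[:2],4) for p in cv2.boxPoints(rc)])
    for n,z in(("screwdriver",.003),("screwdriver_tip",.016)):
        r=pinpoint(c,n)
        if r: print(c,n,r[0]["score"],(Rz(.183)@(atz(i,r[0]["location"],z)-C))[:2])
```

```text
wrist [203 212  12  93 219] [array([ 0.0763, -0.0204]), array([-0.0046, -0.0096]), array([-0.0042, -0.0012]), array([ 0.0767, -0.0113])]
wrist [216 212  24  90 498] [array([-0.0044,  0.0002]), array([-0.0061,  0.0095]), array([0.0719, 0.0178]), array([0.074 , 0.0079])]
wrist [213 242  18  68 203] [array([ 0.022 , -0.0095]), array([0.0205, 0.0041]), array([0.0813, 0.0056]), array([ 0.083 , -0.0087])]
wrist screwdriver 0.62 [0.00055863 0.00018417]
wrist screwdriver_tip 0.68 [-0.0824691  -0.00203956]
top screwdriver 0.5 [-0.00272613 -0.00434088]
top screwdriver_tip 0.38 [-0.08471982  0.0024796 ]
side [450 258  10  32  77] [array([0.0638, 0.0273]), array([0.0721, 0.0095]), array([-0.0069, -0.0107]), array([-0.0149,  0.0063])]
side [459 262  10  20  31] [array([ 0.0127, -0.0057]), array([ 0.0699, -0.009 ]), array([ 0.0695, -0.0135]), array([ 0.0124, -0.01  ])]
side screwdriver 0.58 [0.00534676 0.01037557]
side screwdriver_tip 0.66 [-0.08998258  0.00375162]
```

Emit:
creep_tool:
  offsets:
    - [[0,0,-0.01,0.139,0.05],[0,0,-0.01,0.139,0.05],[0,0,-0.01,0.139,0.05],[0,0,0,0.139,0.05],[0,0,0,0.139,0.05],[0,0,0,0.139,0.05],[0,0,0,0.139,0.05],[-0.045,-0.01,0,0.139,0.05],[-0.045,-0.01,0,0.139,0.05],[-0.045,0,0,0.139,0.05],[0,0,0,0,0.05],[0,0,0,0,0.05]]

```text
time_s: 24.0
position: [0.586, -0.4513, 0.2073]
ee_rot: [-3.141, -0.001, 1.566]
contact_force: [0.2, 0.8, 0.5]
opening: 0.05
finger_force: 0.0
```

Run:
```python
from h import *
print(read_state()["position"],read_state()["ee_rot"][2])
W=hmask("wrist","lower_crate");save("s",camera("wrist"));print(fit([W],crate_pts(.039,.065),[.56,-.395,-.18]),fit([W],crate_pts(.039,.065),[.56,-.395,-.18,0],True))
need(.484,-.185,.05,1.571)
```

```text
[ 0.58602648 -0.45131433  0.20733141] 1.5662790856017401
wrist lower_crate 0.72 [126.  19. 317. 224.]
(array([ 0.5596681 , -0.39468481, -0.17949837]), np.float64(0.019600142138435306)) (array([ 0.55995422, -0.39497578, -0.18131878,  0.00181536]), np.float64(0.014590096645397232))
t 24.15 pos [ 0.5866 -0.4495  0.2088] yaw 1.5687 need(axes now) [0.2642, -0.1031, 0.1588] (axes after turn) [0.2645, -0.1025, 0.1588] turn -0.0023
```

Emit:
creep_tool:
  offsets:
    - [[0.044,-0.017,0,0,0.05],[0.044,-0.017,0,0,0.05],[0.044,-0.017,0,0,0.05],[0.044,-0.017,0,0,0.05],[0.044,-0.017,0,0,0.04],[0.044,-0.017,0,0,0.04],[0,0,0.02,0,0.04],[0,0,0,0,0.04],[0,0,0,0,0.04]]

```text
time_s: 25.05
position: [0.4854, -0.1858, 0.189]
ee_rot: [3.141, 0.0, 1.568]
contact_force: [-0.8, -0.4, 0.7]
opening: 0.0396
finger_force: 0.0
```

Run:
```python
from h import *
W=hmask("wrist","upper_crate")
need(.484,-.185,.05,1.571)
pts=crate_pts(.039,.065)+[0,0,.003];print(fit([W],pts,[.54,-.169,-1.571]),fit([W],pts,[.54,-.169,-1.571,0],True))
```

```text
wrist upper_crate 0.65 [307.  32. 199. 302.]
t 25.15 pos [ 0.4858 -0.1865  0.1891] yaw 1.5668 need(axes now) [0.0015, -0.0018, 0.1391] (axes after turn) [0.0015, -0.0018, 0.1391] turn -0.0042
(array([ 0.53939303, -0.17027375, -1.56969948]), np.float64(0.012324919620089414)) (array([ 5.39340775e-01, -1.70239816e-01, -1.57198260e+00,  2.61757052e-04]), np.float64(0.012190391754862251))
```

Emit:
creep_tool:
  offsets:
    - [[0.0015,-0.0018,0.03,-0.004,0.04],[0,0,0.04,0,0.04],[0,0,0.035,0,0.04],[0,0,0.02,0,0.04],[0,0,0.0105,0,0.04],[0,0,0,0,0.04],[0,0,0,0,0],[0,0,0,0,0],[0,0,0,0,0],[0,0,0,0,0]]
  clamp_n: 100

```text
time_s: 26.15
position: [0.4843, -0.185, 0.0545]
ee_rot: [3.14, 0.001, 1.571]
contact_force: [-3.0, -0.6, 8.3]
opening: 0.006
finger_force: 99.2
```

Emit:
creep_tool:
  offsets:
    - [[0,0,-0.004,0,0],[0,0,-0.02,0,0],[0,0,-0.04,0,0],[0,0,-0.04,0,0],[0,0,-0.03,0,0],[0,0,0,0,0],[0,0,0,0,0]]

```text
time_s: 26.85
position: [0.4837, -0.1845, 0.1874]
ee_rot: [3.141, 0.001, 1.571]
contact_force: [-0.2, -0.5, -2.3]
opening: 0.0059
finger_force: 98.3
```

Emit:
creep_tool:
  offsets:
    - [[0,-0.03,0,0,0],[-0.0127,0,0,0.146,0],[-0.0126,0.0018,0,0.146,0],[-0.0122,0.0036,0,0.146,0],[-0.0115,0.0054,0,0.146,0],[-0.0106,0.007,0,0.146,0],[-0.0095,0.0085,0,0.146,0],[-0.0081,0.0097,0,0.146,0],[-0.0066,0.0108,0,0.146,0],[-0.005,0.0117,0,0.146,0],[-0.0032,0.0123,0,0.146,0],[-0.0014,0.0126,0,0.146,0],[0.0004,0.0127,0,0.147,0],[0,0,0,0,0]]

```text
time_s: 28.25
position: [0.4529, -0.3376, 0.1852]
ee_rot: [-3.141, 0.002, -0.186]
contact_force: [-0.1, -0.0, -1.8]
opening: 0.0063
finger_force: 98.6
```

Run:
```python
from h import *
need(.5563,-.3373,.1085,-.182)
```

```text
t 28.25 pos [ 0.4529 -0.3376  0.1852] yaw -0.1864 need(axes now) [0.1015, -0.0195, 0.0767] (axes after turn) [0.1016, -0.019, 0.0767] turn -0.0044
```

Emit:
creep_tool:
  offsets:
    - [[0.034,-0.0063,0,-0.0044,0],[0.034,-0.0063,0,0,0],[0.0336,-0.0064,0.015,0,0],[0,0,0.02,0,0],[0,0,0.015,0,0],[0,0,0,0,0],[0,0,0,0,0],[0,0,0,0,0]]

```text
time_s: 29.05
position: [0.5568, -0.3367, 0.1382]
ee_rot: [3.141, -0.001, -0.177]
contact_force: [-0.2, -0.7, -1.6]
opening: 0.0061
finger_force: 98.6
```

Run:
```python
from h import *
need(.5563,-.3373,.1085,-.182)
```

```text
t 29.05 pos [ 0.5568 -0.3367  0.1382] yaw -0.1773 need(axes now) [-0.0004, 0.0007, 0.0297] (axes after turn) [-0.0004, 0.0007, 0.0297] turn 0.0047
```

Emit:
creep_tool:
  offsets:
    - [[0,0.0004,0.01,0.0045,0],[0,0.0003,0.008,0,0],[0,0,0.005,0,0],[0,0,0,0,0],[0,0,0,0,0]]

```text
time_s: 29.55
position: [0.5567, -0.3371, 0.1138]
ee_rot: [3.142, 0.0, -0.182]
contact_force: [1.1, -0.2, -1.8]
opening: 0.0063
finger_force: 98.5
```

Run:
```python
from h import *
need(.5563,-.3373,.1085,-.182)
```

```text
t 29.55 pos [ 0.5567 -0.3371  0.1138] yaw -0.182 need(axes now) [-0.0004, 0.0003, 0.0053] (axes after turn) [-0.0004, 0.0003, 0.0053] turn -0.0
```

Emit:
creep_tool:
  offsets:
    - [[0,0,0.002,0,0],[0,0,0,0,0]]

```text
time_s: 29.75
position: [0.5568, -0.337, 0.1118]
ee_rot: [3.142, -0.0, -0.182]
contact_force: [-0.4, 0.6, -1.7]
opening: 0.0061
finger_force: 98.5
```

Emit:
creep_tool:
  offsets:
    - [[0,0,0.0015,0,0],[0,0,0,0,0]]

```text
time_s: 29.95
position: [0.5567, -0.337, 0.1102]
ee_rot: [3.142, 0.0, -0.182]
contact_force: [-0.3, -0.6, -1.5]
opening: 0.006
finger_force: 98.5
```

Emit:
creep_tool:
  offsets:
    - [[0,0,0.001,0,0],[0,0,0,0,0]]

```text
time_s: 30.15
position: [0.5568, -0.337, 0.1093]
ee_rot: [3.141, 0.0, -0.182]
contact_force: [0.0, 0.7, -1.3]
opening: 0.0062
finger_force: 98.6
```

Emit:
creep_tool:
  offsets:
    - [[0,0,0.0012,0,0],[0,0,0,0,0]]

```text
time_s: 30.35
position: [0.5568, -0.3371, 0.1088]
ee_rot: [3.141, -0.001, -0.182]
contact_force: [-1.6, 2.2, 6.0]
opening: 0.006
finger_force: 99.5
```

Emit:
creep_tool:
  offsets:
    - [[0,0,0.0012,0,0],[0,0,0,0,0]]

```text
time_s: 30.55
position: [0.5569, -0.3371, 0.1087]
ee_rot: [3.141, -0.001, -0.182]
contact_force: [-6.2, 6.3, 17.5]
opening: 0.0065
finger_force: 101.2
```

Emit:
creep_tool:
  offsets:
    - [[0,0,0.0012,0,0],[0,0,0,0,0]]

```text
time_s: 30.75
position: [0.5569, -0.337, 0.1086]
ee_rot: [3.141, -0.002, -0.182]
contact_force: [-12.6, 9.7, 29.0]
opening: 0.0059
finger_force: 102.8
```

Contact came at 0.1087 m against 0.1085 predicted, so it is on the lugs. Relieve the push, release and verify.

Emit:
creep_tool:
  offsets:
    - [[0,0,-0.001,0,0],[0,0,-0.001,0,0],[0,0,0,0,0.025],[0,0,0,0,0.03],[0,0,0,0,0.03],[0,0,0,0,0.03],[0,0,-0.03,0,0.03],[0,0,-0.05,0,0.03],[0,0,-0.03,0,0.03],[-0.03,0.01,0,0,0.04],[-0.02,0.02,0,0,0.04],[0,0,0,0,0.04],[0,0,0,0,0.04]]

```text
time_s: 32.05
position: [0.5019, -0.3577, 0.2179]
ee_rot: [3.141, -0.0, -0.183]
contact_force: [-0.6, 0.0, -0.2]
opening: 0.04
finger_force: 0.0
```

Run:
```python
from h import *
s=read_state();print(s["position"],s["contact_force"])
save("z",camera("wrist"))
W=hmask("wrist","upper_crate");pts=crate_pts(.039,.065)
print(fit([W],pts,[.56,-.395,2.96,.057],True))
os.path.exists("obs.json") and os.remove("obs.json")
obs(["upper_crate","upper_front","wood_leg","spring_clamp","steel_beaker","wax_tin"],("top","side","wrist"))
```

```text
[ 0.501946   -0.35774061  0.21789136] [-0.57585703  0.03164613 -0.23908088]
wrist upper_crate 0.93 [251.   1. 234. 292.]
(array([ 0.56526479, -0.39590064,  2.9608217 ,  0.06167272]), np.float64(0.004394844699027178))
top upper_crate [449.8 232.4] 0.62
top upper_front [461.6 187.7] 0.75
top wood_leg [391.6 293.1] 0.55
top spring_clamp [342.3 295.4] 0.69
top steel_beaker [188.3 200.5] 0.85
top wax_tin [234.8 207. ] 0.91
side upper_crate [459.7 274.5] 0.92
side upper_front [473.4 225.8] 0.97
side wood_leg [382.1 327.3] 0.57
side spring_clamp [322.3 319.6] 0.85
wrist upper_crate [354.3 124.7] 0.65
wrist wood_leg [238.2 276.6] 0.78
wrist spring_clamp [130.5 305.2] 0.56
upper_crate [ 0.56307522 -0.39743804  0.0521798 ] [0.9, 0.7, 0.4]
upper_front [ 0.65522695 -0.410031    0.10482831] [2.5, 2.5]
wood_leg [ 0.43234968 -0.26603036 -0.00135135] [4.6, 1.6, 3.4]
spring_clamp [ 0.42353808 -0.1478533  -0.00396894] [3.4, 3.3, 0.2]
```

Emit:
creep_tool:
  offsets:
    - [[0.02,0,-0.02,0,0.04],[0.02,0.01,-0.02,0,0.04],[0,0.01,0,0,0.04],[0,0,0,0,0.04],[0,0,0,0,0.04]]

```text
time_s: 33.75
position: [0.5372, -0.3842, 0.2567]
ee_rot: [-3.141, 0.001, -0.183]
contact_force: [0.1, 0.3, -0.4]
opening: 0.0401
finger_force: 0.0
```

Run:
```python
from h import *
from scipy.spatial.transform import Rotation as Ro
W=hmask("wrist","upper_crate");i,m=W;pts=crate_pts(.039,.065);print(fit([W],pts,[.56,-.395,2.96,.057],True))
S=np.array([.01,.01,.05,.01,.05,.05]);p0=np.array([.561,-.395,2.96,.057,0,0])
def cost(q):
    p=q*S+p0;X=pts@(Rz(p[2])@Ro.from_euler("xy",p[4:6]).as_matrix()).T+[p[0],p[1],p[3]]
    im=np.zeros((480,640),np.uint8);cv2.fillConvexPoly(im,np.round(cv2.convexHull(np.array([proj(i,x) for x in X],np.float32))*16).astype(np.int32),1,shift=4)
    return 1-(im&m).sum()/(im|m).sum()
for s in(1,-1):
    r=minimize(cost,np.zeros(6),method="Nelder-Mead",options=dict(initial_simplex=np.vstack([np.zeros(6),s*np.eye(6)]),maxiter=800));print(np.round(r.x*S+p0,4),r.fun)
L=hmask("side","lower_crate")
for c in("side","top","wrist"):
    camera(c);print([(c,n,a[0]["score"],np.round(a[0]["bbox"])) for n in("screwdriver","lower_crate","upper_crate") if (a:=recognise(c,n))])
```

```text
wrist upper_crate 0.91 [232.  18. 193. 299.]
(array([ 0.56291796, -0.39605188,  2.9603347 ,  0.06074174]), np.float64(0.020320917125165372))
[ 0.5637 -0.3953  2.9602  0.0596 -0.0141  0.0195] 0.018247682910380147
[ 0.5643 -0.3938  2.9603  0.0606 -0.0416  0.031 ] 0.017606311333461577
side lower_crate 0.63 [416. 292.  64.  40.]
[('side', 'lower_crate', 0.8, array([415., 296.,  64.,  33.])), ('side', 'upper_crate', 0.85, array([417., 209.,  92., 108.]))]
[('top', 'lower_crate', 0.88, array([419., 186.,  15.,  77.])), ('top', 'upper_crate', 0.69, array([426., 177.,  62., 107.]))]
[('wrist', 'upper_crate', 0.58, array([234.,  18., 192., 297.]))]
```

Emit:
creep_tool:
  offsets:
    - [[-0.02,-0.045,0,0,0.04],[-0.02,-0.045,0,0,0.04],[-0.02,-0.045,0,0,0.04],[-0.02,-0.045,0,0,0.04],[-0.02,-0.045,0,0,0.04],[-0.02,-0.045,0,0,0.04],[0,0,0,0,0.04],[0,0,0,0,0.04]]

```text
time_s: 35.35
position: [0.4687, -0.0964, 0.2583]
ee_rot: [3.141, -0.001, -0.18]
contact_force: [0.3, -0.4, -0.4]
opening: 0.0399
finger_force: 0.0
```

Run:
```python
from h import *
from scipy.spatial.transform import Rotation as Ro
pts=crate_pts(.039,.065)
M=[]
for c in("top","side"):
    i,m=hmask(c,"upper_crate");M.append((i,m))
def run(M,p0,S):
    S=np.array(S);p0=np.array(p0)
    def cost(q):
        p=q*S+p0;t=0
        for k,(i,m) in enumerate(M):
            X=pts@(Rz(p[2])@Ro.from_euler("xy",p[4:6]).as_matrix()).T+[p[0],p[1],p[3]]
            im=np.zeros((480,640),np.uint8);cv2.fillConvexPoly(im,np.round(cv2.convexHull(np.array([proj(i,x) for x in X],np.float32))*16).astype(np.int32),1,shift=4)
            t+=1-(im&m).sum()/(im|m).sum()
        return t
    best=min((minimize(cost,np.zeros(6),method="Nelder-Mead",options=dict(initial_simplex=np.vstack([np.zeros(6),s*np.eye(6)]),maxiter=900)) for s in(1,-1)),key=lambda r:r.fun)
    print(np.round(best.x*S+p0,4),best.fun)
run(M,[.561,-.395,2.96,.057,0,0],[.006,.006,.04,.01,.06,.06])
run(M[1:],[.561,-.395,2.96,.057,0,0],[.006,.006,.04,.01,.06,.06])
os.remove("obs.json");obs(["upper_crate","upper_front"],("top","side"))
```

```text
top upper_crate 0.68 [420. 177.  75. 106.]
side upper_crate 0.61 [422. 212.  86. 105.]
[ 5.6310e-01 -3.9630e-01  2.9588e+00  5.4400e-02  2.5000e-03 -3.4000e-03] 0.05816640269998208
[ 0.5583 -0.394   2.9562  0.0588 -0.0056 -0.0133] 0.022208513263417662
top upper_crate [450.1 232.7] 0.8
side upper_crate [459.1 273.9] 0.97
side upper_front [475.4 222.1] 0.66
upper_crate [ 0.56244245 -0.39644146  0.05479   ] [0.1, 0.1]
```

The two fixed cameras fit the crate as level (tilt under 1°), about 55 mm up, with its front over the lower crate's rear. Handing in.

```bash
python3 -c "
from plant import *
print(job_done())"
```

```text
the job is handed in; nothing more can be done
None
```

The job is handed in: the screwdriver lies in the lower crate's middle compartment, and the empty crate is stacked on the lugs end for end, measured level at about 35 s. I viewed 12 pictures, two over the limit of 10, and the judged result was not shown to me.

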